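Find the sticky spot on the mandoline's carriage run

ROBOT

A 6-joint arm with a two-finger parallel gripper is mounted at the origin on a cart in front of the work surface, level with it; the furniture and walls round the work are solid. World frame = base frame: x ahead of the robot, y to its left, z up, the work surface at z = 0. Lengths are in mm, angles in rad, forces in N, time in s.
With the tool pointing down it reaches from about 425 to 1125 mm from the base axis. Payload 14.9 kg.
Tool frame: the origin (TCP) lies between the finger pads; the fingertips stand 25 mm ahead of it and the grasp point (between the pads) lies 6 mm ahead of it (env.tip_reach is the distance from the TCP to the fingertips, in mm); z points along the fingers, y is the line along which they close (so a half turn about z gives the same grasp; the last joint's range is limited). The gripper opens to 91 mm and grips with 3 to 60 N. Pads are 32 mm wide; open, the fingers measure 118 mm over their backs; the gripper's body (76 mm by 178 mm) begins 60 mm behind the grasp point.
Start: joints at [0.725, 0.379, 1.734, -0, 1.028, -0.033], TCP at [508.362, 481.234, 238.932] pointing down, gripper open.
Joint ranges: [-2.77, 2.77], [-0.74, 2.19], [0, 2.66], [-1.06, 4.2], [0.31, 2.87], [-3.08, 3.08]. Speed limits (rad/s): [1.89, 1.89, 2.39, 3.14, 3.14, 3.14].

INTERFACE

Orientations are given as a rotation vector (axis times angle).
In Python, from workcell import env, eyes, workorder gives the robot as it stands. The module is installed in compiled form; this text tells all that it offers.
- The arm moves only by the tool play_rows, never from a script. Its argument "increments" is one flat list of numbers, 4 for each row, row after row: the shift along the world's x, y, z in m, then the turn about the world's z in degrees. In form: [dx, dy, dz, turn, dx, dy, dz, turn, ...]. A call has 1 to 12 rows; each row shifts and turns the commanded pose from where the row before left it; what a row does not reach is not made up. A row lasts 1/8 s, in which the tool goes at most 62.5 mm and 10.7 degrees, less where a joint would pass 70% of its speed; a pose out of reach is approached as far as the arm can. A call is refused whole if a number of a shift passes 0.0625 or a number of a turn 10.7, either way. A call with a gripper value outside its range is refused whole. "jaw" is the opening, from 0 (shut) to 1 (fully open), set as the call begins (left out, the last holds). The fingers move at their own pace and stop on an object; the grip force is fixed at half the most. Time passes only in rows, so rows that do not move let the fingers close. It gives the time, the measured TCP pose, the force, the opening and the grip force at its end, in the units of the state.
- env.read_state(): the state, without advancing time (a new reading comes with each control period).
- eyes.grab_frame(name): name is "scene" or "side" or "wrist"; returns a dict with "frame" (400x640x3 uint8, red, green, blue), "vfov" (degrees; the focal length in pixels is half the picture's height over the tangent of half this angle, whatever the lens; pixels are square), "cx", "cy" (the principal point, pixels), "R" (3x3) and "t" (3): a world point X has camera coordinates R X + t. Camera axes: x right, y down, z forward; pixel columns grow to the right and rows downward; lengths in mm; the calibration is good to about 2 mm. A picture is of the moment at which its call begins. There is no depth.
- workorder.sign_off(): hands the job in; it is judged then, once.
The state is a dict: "t": time; "joints": joint angles; "joint_vel": joint speeds; "joint_efforts": joint torques, N m; "eef_pos": TCP position; "eef_rot": TCP orientation; "ft_force": force on the tool from outside, world axes, zero at the start; "ft_torque": the same for the moment, N m; "grip_width": finger opening in mm; "grasp_force": force on a finger pad.
Only numpy, scipy, OpenCV 4.12 (cv2) and the standard library are available. Lean on these libraries where they do the work, as an engineer would, in place of code of your own. Each camera call takes 0.05 s, during which the arm holds its last target. There are 200 camera calls.

TASK

The mandoline's food carriage drags at one place on its run, where one of its guides is gummed up. Take the carriage by its knob, draw it back onto the rubber stop at the handle end, then run it through its full travel onto the stop at the far end, meeting both stops gently, and feel for the place where it drags. Then bring it back and leave it standing, let go, on the sticky place so that I can see where to scrub; do not disturb the other things on the worktop.

Things in the scene. Friction and masses are not known exactly. Their poses are not given: they have to be found in the camera images.
- mandoline: White and green mandoline slicer, fixed; bed 330 x 122 mm, green loop handle at its raised end. Origin on the worktop under the bed's middle; x points along the bed to the low far end, y to its left, z up. Bed surface 62 mm above the origin, sloping down towards +x by 0.17 rad: the carriage moves along (cos 0.17, 0, -sin 0.17). A black dial sticks out 14 mm at +y, below the carriage.
- carriage (a joint): Food carriage's travel in m, growing towards the far end: 0 where it just touches the rubber stop at the handle end, 0.180 where it just touches the far one; bring it within 1 mm of touching each. It runs freely with about 1 N and stays where it is left. Somewhere between 0.03 and 0.15 it meets the one gummed place, unseen inside the right-hand guide and about 18 mm long.
- knob_mid (a point): Gripping point on the carriage's green upright knob: on the knob's axis, 20 mm below its top. The knob is round, 34 mm across, 48 mm tall over the white 82 mm round cap of the carriage, and leans with the bed (0.17 rad). The white carriage is 110 mm long and 144 mm wide.
- runner: Right-hand (-y) runner of the carriage, a white bar with a green strip; moves with the carriage. Origin on the bed surface under the knob. Inside it a spring-loaded shoe rides up on the gummed place: moving the carriage then takes about 10 N where it enters, from either side, some 6 N at the middle and 2 N on leaving.
- guide_rail: Thin steel strip inside the right-hand (-y) side rail of the mandoline, 300 mm long, fixed. Origin at the middle of its length, level with the bed's top surface. The gummed place sits somewhere along it and cannot be seen; only there does the runner's shoe press on the strip (about 6 N).
- stop_handle_end: Black rubber end stop across the bed at the raised handle end, fixed, 96 mm wide. Origin at its centre. It gives about 1 mm for 4 N; the carriage must never press on it with more than 20 N.
- stop_far_end: Black rubber end stop across the bed at the low far end, fixed, 96 mm wide. Origin at its centre. It gives about 1 mm for 4 N; the carriage must never press on it with more than 20 N.
- striped_mug: White mug with yellow and red stripes, 87 x 121 x 90 mm, standing loose; origin on its underside. Bystander.
- fish_tin: Low round yellow and blue tin, 86 mm across, 40 mm tall, loose; origin under its centre. Bystander.
- soap_bottle: White hand-wash bottle with a black pump, 52 x 66 x 136 mm, loose; origin under its middle. Bystander.
- brush: Scrubbing brush with a long handle, lying loose, about 200 mm long; origin on its underside. Bystander.
- spice_3: Spice jar with a mustard-yellow cap, 44 mm across, 100 mm tall, loose; origin on its underside. Bystander.

How it is judged (in metres and radians):
On the way, in this order (a step that is already met when the one before it is completed fails the run):
1. the carriage is drawn back onto the stop at the handle end (within 1 mm of touching) (value of joint carriage below 0.001 m), for 0.1 s.
2. the carriage is run out onto the stop at the far end (within 1 mm of touching) (value of joint carriage above 0.179 m), for 0.1 s.
At the end, for the whole second after the job is handed in: The carriage stands still, let go, on the sticky place: the shoe in its right-hand runner rests on the gummed part of the guide with more than 2 N, which is so anywhere on its 18 mm length (contact force between runner and guide_rail above 2 N and velocity of joint carriage between -0.003 and 0.003 m/s and value of joint carriage between 0.02 and 0.16 m); the robot touches nothing.
It fails at once if the carriage is pressed or knocked against the stop at the handle end with more than 20 N (contact force between runner and stop_handle_end above 20 N).
It fails at once if the carriage is pressed or knocked against the stop at the far end with more than 20 N (contact force between runner and stop_far_end above 20 N).
It fails at once if a bystander (mug, tin, soap bottle, brush, spice jar) is moved by more than 20 mm (distance of any of striped_mug, fish_tin, soap_bottle, brush, spice_3 from where it was at the start of the episode above 0.02 m).
It also fails if it takes over 70 s, if anything falls off the work surface, if the arm or the gripper's body presses on something with over 40 N, if the wrist force passes 120 N, or if a joint passes its speed limit or range.

## Working session

There is one attempt and no reset: what is moved stays moved. The work goes in short steps, Python scripts to look and compute and a tool call to move; the robot and the scene stay as the last step left them, time stands still between calls to the robot, and variables do not carry over. Pictures are saved under pics/ and viewed, at most 10 in all, crops included, and the job is handed in when it is done.

Besides the shell and the picture viewer there is one more tool, called by a JSON object that holds its "method" and its "body". play_rows: Moves the arm, as the interface text tells. Its arguments: {"type":"object","properties":{"increments":{"type":"array"},"jaw":{"type":"number"}},"required":["increments"]}

```bash
mkdir -p pics
cat > h.py <<'E'
import numpy as np, cv2
from workcell import env, eyes, workorder
def grab(n,tag):
    g=eyes.grab_frame(n); cv2.imwrite(f'pics/{tag}.png',g['frame'][:,:,::-1]); np.save(f'pics/{tag}.npy',g,allow_pickle=True); return g
def load(tag): return np.load(f'pics/{tag}.npy',allow_pickle=True).item()
def ray(g,u,v):
    f=g['frame'].shape[0]/2/np.tan(np.radians(g['vfov'])/2)
    R=np.array(g['R']);t=np.array(g['t'])
    d=R.T@np.array([(u-g['cx'])/f,(v-g['cy'])/f,1]); return -R.T@t,d/np.linalg.norm(d)
def plane(g,u,v,z):
    c,d=ray(g,u,v); return c+d*(z-c[2])/d[2]
def tri(*rs):
    A=0;b=0
    for c,d in rs:
        P=np.eye(3)-np.outer(d,d);A=A+P;b=b+P@c
    X=np.linalg.solve(A,b); return X,[np.linalg.norm((np.eye(3)-np.outer(d,d))@(X-c)) for c,d in rs]
def proj(g,X):
    f=g['frame'].shape[0]/2/np.tan(np.radians(g['vfov'])/2)
    p=np.array(g['R'])@np.array(X)+np.array(g['t']); return p[:2]/p[2]*f+[g['cx'],g['cy']]
E
python3 - <<'E'
from h import *
for n in('scene','side'):
    g=grab(n,n+'0');c,d=ray(g,g['cx'],g['cy']);print(n,c.round(),d.round(2),g['vfov'])
a=np.hstack([]) if 0 else None
print(env.read_state())
E
```

```text
scene [-466. -515.  775.] [ 0.75  0.41 -0.52] 51.10761237045605
side [ -83. -490. 1044.] [ 0.47  0.42 -0.78] 56.78436137671068
{'t': 0.1, 'joints': array([ 7.24702945e-01,  3.79383408e-01,  1.73469884e+00, -1.38931642e-05,
        1.02848330e+00, -3.32939668e-02]), 'joint_vel': array([ 0.00118439, -0.00010293, -0.00210731, -0.0002635 , -0.00074849,
        0.0007026 ]), 'joint_efforts': array([ 1.53131728e-03, -7.65036678e+01, -4.35292089e+01,  6.52477029e-02,
        3.98473965e-02,  4.28284147e-05]), 'eef_pos': array([508.1163243 , 481.01481698, 238.34641032]), 'eef_rot': array([-1.24171688e+00, -2.88534356e+00,  1.39062608e-03]), 'ft_force': array([ 0.37492547, -0.38975347, -0.34738982]), 'ft_torque': array([ 0.04013007, -0.01644838, -0.04131497]), 'grasp_force': 0.0, 'grip_width': 91.21412695484804}
```

View pics/scene0.png

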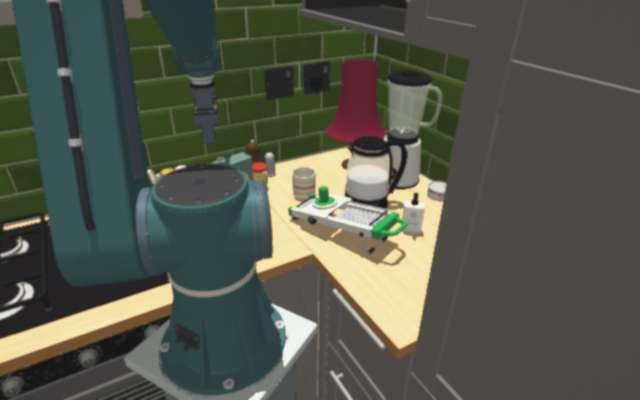

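View pics/side0.png

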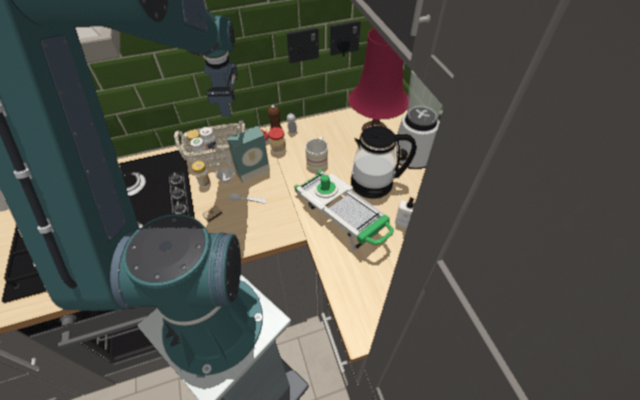

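The knob is at about (323,193) in scene and (325,183) in side. The green handle loop is at (390,225) and (375,232). The mug is just past the far end, and a kettle stands at the right. I'll measure these from enlarged crops.

Run:
```python
from h import *
out=[]
for n,(x0,y0) in(('scene0',(275,170)),('side0',(280,160))):
    g=load(n);im=g['frame']
    hsv=cv2.cvtColor(im,cv2.COLOR_RGB2HSV)
    m=cv2.inRange(hsv,(50,150,60),(80,255,255)); m[:y0]=0;m[y0+110:]=0;m[:,:x0]=0;m[:,x0+150:]=0
    k,l,s,c=cv2.connectedComponentsWithStats(m)
    for i in range(1,k):
        if s[i,4]>8: print(n,s[i],c[i].round(1))
    out.append(cv2.resize(im[y0:y0+100,x0:x0+133],(798,600),interpolation=cv2.INTER_CUBIC)[:300 if 0 else 600])
cv2.imwrite('pics/c.png',np.vstack([cv2.resize(o,(400,300)) for o in out])[:,:,::-1])
cv2.imwrite('pics/cc.png',np.hstack([cv2.resize(o,(400,300),interpolation=cv2.INTER_AREA) for o in out])[:,:,::-1])
```

```text
scene0 [316 187  17  17 148] [323.6 197. ]
scene0 [373 214  33  24 338] [386.8 225.6]
side0 [320 179  12  13 103] [325.  185.2]
side0 [359 218  29  25 104] [373.4 231. ]
```

View pics/cc.png

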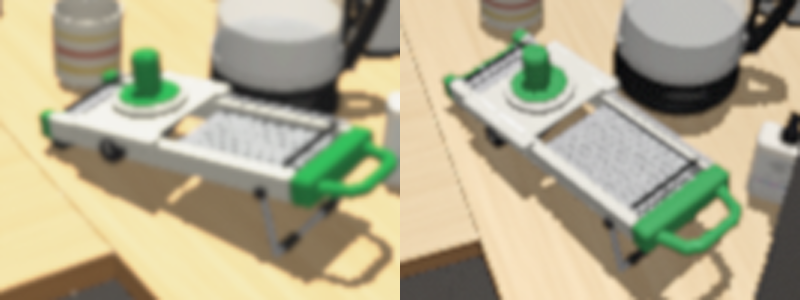

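Run:
```python
from h import *
A=load('scene0');B=load('side0')
P={}
for n,a,b in(('knobtop',(323.6,188),(325.6,177.2)),('knobbase',(324.7,200.7),(326.3,189.3)),('farL',(290.7,211.3),(296.7,187.7)),('farR',(311.7,195.3),(320,172)),('nearL',(373,228),(360,235)),('nearR',(396.7,214),(387.3,217.3)),('mug',(303.5,171),(316.5,142))):
    X,e=tri(ray(A,*a),ray(B,*b));P[n]=X;print(n,X.round(1),np.round(e,1), plane(A,*a,110 if n[0]=='k' else 50).round(),plane(B,*b,110 if n[0]=='k' else 50).round())
f=(P['farL']+P['farR'])/2;n=(P['nearL']+P['nearR'])/2;print(f,n,f-n,np.linalg.norm(f-n),np.degrees(np.arctan2(*(f-n)[[1,0]])))
```

```text
knobtop [541.4  46.2 126.3] [0.9 0.9] [567.  61. 110.] [553.  55. 110.]
knobbase [524.9  30.5  92.1] [2.6 2.6] [499.  19. 110.] [514.  18. 110.]
farL [501.8 148.2  27.7] [0.3 0.3] [473. 129.  50.] [489. 134.  50.]
farR [603.  126.7  44.2] [1.2 1.2] [595. 123.  50.] [599. 122.  50.]
nearL [ 448.4 -169.1  103.7] [3.2 3.2] [ 522. -138.   50.] [ 479. -154.   50.]
nearR [ 561.1 -194.1   97.4] [0.2 0.2] [ 633. -171.   50.] [ 593. -180.   50.]
mug [685.3 213.8  80.5] [1.5 1.5] [735. 244.  50.] [710. 238.  50.]
[552.39320075 137.44619145  35.95707163] [ 504.76014216 -181.58772541  100.57096521] [ 47.63305858 319.03391686 -64.61389358] 328.9779682944224 81.50823544322286
```

Run:
```python
from h import *
A=load('scene0');B=load('side0')
for n,a in(('kettle base L',(351.5,187)),('kettle base front',(373,195)),('kettle base R',(396,180)),('bottle',(403,227)),('mug base',(315,167))): print(n,plane(B,*a,0).round())
for z in (150,200,250): print('kettletop',z,plane(B,378,140,z).round(),plane(A,371,150,z).round())
```

```text
kettle base L [654.  15.   0.]
kettle base front [675. -67.   0.]
kettle base R [791. -89.   0.]
bottle [ 629. -227.    0.]
mug base [640. 185.   0.]
kettletop 150 [781.   8. 150.] [838.  18. 150.]
kettletop 200 [732. -20. 200.] [734. -25. 200.]
kettletop 250 [684. -48. 250.] [630. -67. 250.]
```

{"method": "play_rows", "body": {"increments": [0, -0.05, 0, -8.6, 0.005, -0.05, 0, -8.6, 0.005, -0.05, 0, -8.6, 0.005, -0.05, 0, -8.6, 0.005, -0.05, 0, -8.6, 0.005, -0.05, 0, -8.6, 0.005, -0.05, 0, 0, 0, -0.03, 0, 0, 0, 0, 0, 0, 0, 0, 0, 0], "jaw": 1}}

```text
t: 1.35
eef_pos: [538.3, 101.6, 238.9]
eef_rot: [-2.374, -2.057, 0.0]
ft_force: [0.4, -1.3, 0.8]
grip_width: 91.1
grasp_force: 0.0
```

Run:
```python
from h import *
g=grab('wrist','w1');s=env.read_state();print(s['eef_pos'].round(1),s['t'],ray(g,g['cx'],g['cy']),g['vfov'])
```

```text
[538.3 101.9 238.9] 1.4 (array([548.63306495, 173.99784678, 385.05250604]), array([-0.03787992, -0.25837887, -0.96530072])) 65.18248217784243
```

View pics/w1.png

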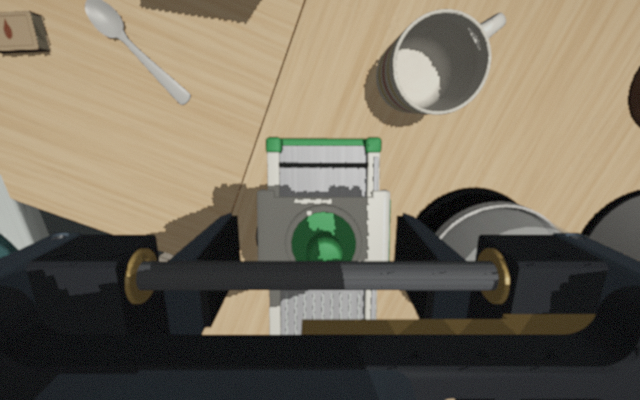

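The wrist view shows the mandoline end-on. Its far edge runs from (268,145) to (380,145), the far stop is at row 164, the carriage front edge is at row 192, and the knob top is near (326,243).

Run:
```python
from h import *
g=load('w1')
for z in(115,125): print('knob',plane(g,326,243,z).round(1))
L=plane(g,268,146,38);R=plane(g,380,146,38);print('far',L.round(1),R.round(1),np.linalg.norm(L-R),np.degrees(np.arctan2(*(R-L)[[1,0]]))+90)
print('stop',plane(g,324,166,42).round(1),'front',plane(g,324,191,60).round(1),plane(g,324,191,50).round(1))
hsv=cv2.cvtColor(g['frame'],cv2.COLOR_RGB2HSV);m=cv2.inRange(hsv,(45,120,20),(85,255,255))
m[:200]=0;m[:,:270]=0;m[:,380:]=0
for r in range(208,268,4):
    x=np.where(m[r])[0]
    if len(x):print(r,x.min(),x.max(),end='; ')
cv2.imwrite('pics/wc.png',cv2.resize(np.clip(g['frame'][190:270,270:385].astype(float)*2,0,255).astype('uint8'),None,fx=5,fy=5,interpolation=cv2.INTER_CUBIC)[:,:,::-1])
```

```text
knob [540.1  55.5 115. ]
knob [540.4  59.9 125. ]
far [489.9 145.1  38. ] [612.1 127.6  38. ] 123.38673683598584 81.81341204724423
stop [548. 115.  42.] front [544.3  91.3  60. ] [544.2  88.7  50. ]
216 313 336; 220 304 342; 224 300 347; 228 297 349; 232 295 351; 236 294 353; 240 293 353; 244 293 354; 248 293 353; 252 294 352; 256 296 351; 260 298 349;
```

View pics/wc.png

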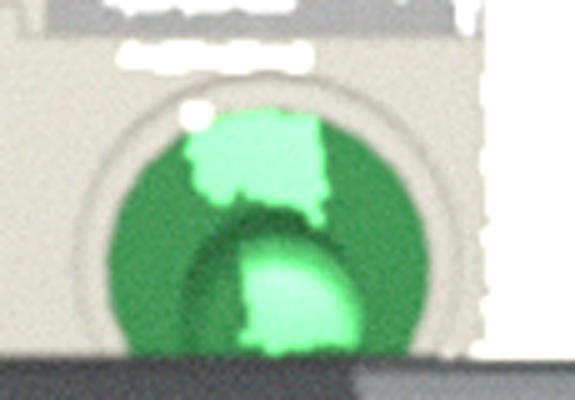

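{"method": "play_rows", "body": {"increments": [0.001, -0.03, 0, 0, 0, -0.025, 0, 0, 0, 0, 0, 0, 0, 0, -0.03, 0, 0, 0, -0.03, 0, 0, 0, -0.03, 0, 0, 0, -0.02, 0, 0, 0, -0.01, 0, 0, 0, -0.004, 0, 0, 0, 0, 0], "jaw": 1}}

```text
t: 2.65
eef_pos: [539.7, 46.5, 115.3]
eef_rot: [2.374, 2.058, 0.001]
ft_force: [-0.5, -0.4, 0.6]
grip_width: 91.2
grasp_force: 0.0
```

{"method": "play_rows", "body": {"increments": [0, 0, 0, 0, 0, 0, 0, 0, 0, 0, 0, 0, 0, 0, 0, 0, 0, 0, 0, 0, 0, 0, 0, 0], "jaw": 0}}

```text
t: 3.4
eef_pos: [537.7, 46.3, 114.5]
eef_rot: [-2.372, -2.055, 0.005]
ft_force: [-24.4, 5.6, 17.9]
grip_width: 33.8
grasp_force: 12.3
```

{"method": "play_rows", "body": {"increments": [-0.0025, 0.0004, 0, 0, 0, 0, 0, 0, 0, 0, 0, 0, 0, 0, 0, 0]}}

```text
t: 3.9
eef_pos: [537.1, 46.5, 114.7]
eef_rot: [2.374, 2.057, 0.0]
ft_force: [4.6, -1.8, -9.4]
grip_width: 33.7
grasp_force: 30.0
```

{"method": "play_rows", "body": {"increments": [-0.0004, -0.0029, 0.0005, 0, -0.0004, -0.0029, 0.0005, 0, -0.0004, -0.0029, 0.0005, 0, -0.0004, -0.0029, 0.0005, 0]}}

```text
t: 4.4
eef_pos: [535.4, 35.2, 116.7]
eef_rot: [-2.374, -2.057, -0.001]
ft_force: [5.6, 5.7, -10.3]
grip_width: 33.2
grasp_force: 30.0
```

{"method": "play_rows", "body": {"increments": [-0.0004, -0.0029, 0.0005, 0, -0.0004, -0.0029, 0.0005, 0, -0.0004, -0.0029, 0.0005, 0, -0.0004, -0.0029, 0.0005, 0]}}

```text
t: 4.9
eef_pos: [533.7, 23.5, 118.7]
eef_rot: [-2.374, -2.057, -0.0]
ft_force: [4.7, 0.5, -9.5]
grip_width: 33.6
grasp_force: 30.0
```

{"method": "play_rows", "body": {"increments": [-0.0004, -0.0029, 0.0005, 0, -0.0004, -0.0029, 0.0005, 0, -0.0004, -0.0029, 0.0005, 0, -0.0004, -0.0029, 0.0005, 0]}}

```text
t: 5.4
eef_pos: [532.0, 11.6, 120.8]
eef_rot: [2.374, 2.058, -0.0]
ft_force: [4.5, -1.3, -11.0]
grip_width: 33.4
grasp_force: 30.0
```

{"method": "play_rows", "body": {"increments": [-0.0004, -0.0029, 0.0005, 0, -0.0004, -0.0029, 0.0005, 0, -0.0004, -0.0029, 0.0005, 0, -0.0004, -0.0029, 0.0005, 0]}}

```text
t: 5.9
eef_pos: [530.3, 0.0, 122.8]
eef_rot: [-2.374, -2.058, 0.0]
ft_force: [4.7, -2.1, -12.7]
grip_width: 33.6
grasp_force: 30.0
```

{"method": "play_rows", "body": {"increments": [-0.0004, -0.0029, 0.0005, 0, -0.0004, -0.0029, 0.0005, 0, -0.0004, -0.0029, 0.0005, 0, -0.0004, -0.0029, 0.0005, 0]}}

```text
t: 6.4
eef_pos: [528.6, -11.5, 124.8]
eef_rot: [-2.374, -2.057, 0.001]
ft_force: [3.8, -1.7, -15.3]
grip_width: 33.6
grasp_force: 30.0
```

{"method": "play_rows", "body": {"increments": [-0.0004, -0.0029, 0.0005, 0, -0.0004, -0.0029, 0.0005, 0, -0.0004, -0.0029, 0.0005, 0, -0.0004, -0.0029, 0.0005, 0]}}

```text
t: 6.9
eef_pos: [526.9, -23.1, 126.8]
eef_rot: [-2.374, -2.057, 0.001]
ft_force: [0.9, -1.7, -14.9]
grip_width: 33.2
grasp_force: 30.0
```

{"method": "play_rows", "body": {"increments": [-0.0004, -0.0029, 0.0005, 0, -0.0004, -0.0029, 0.0005, 0, -0.0004, -0.0029, 0.0005, 0, -0.0004, -0.0029, 0.0005, 0]}}

```text
t: 7.4
eef_pos: [525.3, -34.7, 128.8]
eef_rot: [-2.374, -2.057, 0.001]
ft_force: [-1.7, -0.5, -13.3]
grip_width: 33.4
grasp_force: 30.0
```

{"method": "play_rows", "body": {"increments": [-0.0004, -0.0029, 0.0005, 0, -0.0004, -0.0029, 0.0005, 0, -0.0004, -0.0029, 0.0005, 0, -0.0004, -0.0029, 0.0005, 0]}}

```text
t: 7.9
eef_pos: [523.7, -46.3, 130.8]
eef_rot: [-2.374, -2.057, 0.001]
ft_force: [-5.1, -0.4, -13.7]
grip_width: 33.3
grasp_force: 30.0
```

{"method": "play_rows", "body": {"increments": [-0.0004, -0.0029, 0.0005, 0, -0.0004, -0.0029, 0.0005, 0, -0.0004, -0.0029, 0.0005, 0, -0.0004, -0.0029, 0.0005, 0]}}

```text
t: 8.4
eef_pos: [522.0, -57.9, 132.8]
eef_rot: [-2.373, -2.057, 0.001]
ft_force: [-6.0, 0.8, -11.9]
grip_width: 33.6
grasp_force: 30.0
```

{"method": "play_rows", "body": {"increments": [-0.0005, -0.0029, 0.0005, 0, -0.0005, -0.0029, 0.0005, 0, -0.0005, -0.0029, 0.0005, 0, -0.0005, -0.0029, 0.0005, 0]}}

```text
t: 8.9
eef_pos: [520.3, -69.6, 134.9]
eef_rot: [-2.374, -2.057, 0.0]
ft_force: [-4.7, -0.1, -14.4]
grip_width: 33.4
grasp_force: 30.0
```

{"method": "play_rows", "body": {"increments": [-0.0005, -0.0029, 0.0005, 0, -0.0005, -0.0029, 0.0005, 0, -0.0005, -0.0029, 0.0005, 0, -0.0005, -0.0029, 0.0005, 0]}}

```text
t: 9.4
eef_pos: [518.5, -81.2, 137.0]
eef_rot: [2.374, 2.057, 0.0]
ft_force: [-2.1, -1.5, -17.2]
grip_width: 33.6
grasp_force: 30.0
```

{"method": "play_rows", "body": {"increments": [-0.0002, -0.001, 0.0002, 0, -0.0001, -0.001, 0.0002, 0, -0.0002, -0.001, 0.0001, 0, -0.0001, -0.001, 0.0002, 0]}}

```text
t: 9.9
eef_pos: [517.9, -85.0, 137.6]
eef_rot: [2.374, 2.057, 0.0]
ft_force: [0.1, -2.3, -20.4]
grip_width: 33.6
grasp_force: 30.0
```

{"method": "play_rows", "body": {"increments": [-0.0001, -0.001, 0, 0, -0.0001, -0.001, 0, 0, -0.0001, -0.001, 0, 0, -0.0001, -0.001, 0, 0]}}

```text
t: 10.4
eef_pos: [517.5, -88.9, 138.1]
eef_rot: [-2.374, -2.057, 0.0]
ft_force: [-7.4, 2.5, -2.7]
grip_width: 33.4
grasp_force: 30.0
```

{"method": "play_rows", "body": {"increments": [-0.0002, -0.001, 0.0001, 0, -0.0001, -0.001, 0.0002, 0, -0.0002, -0.001, 0.0001, 0]}}

```text
t: 10.78
eef_pos: [517.1, -91.9, 138.7]
eef_rot: [-2.374, -2.057, -0.0]
ft_force: [-7.5, 2.1, -1.7]
grip_width: 33.3
grasp_force: 30.0
```

{"method": "play_rows", "body": {"increments": [-0.0002, -0.001, 0.0002, 0, -0.0001, -0.001, 0.0001, 0]}}

```text
t: 11.02
eef_pos: [516.8, -93.9, 139.0]
eef_rot: [-2.374, -2.057, -0.0]
ft_force: [-8.2, 1.9, -0.7]
grip_width: 33.7
grasp_force: 30.0
```

{"method": "play_rows", "body": {"increments": [-0.0002, -0.001, 0.0002, 0, -0.0002, -0.001, 0.0001, 0]}}

```text
t: 11.28
eef_pos: [516.5, -95.9, 139.4]
eef_rot: [2.374, 2.057, 0.0]
ft_force: [-7.3, 2.1, -1.2]
grip_width: 33.5
grasp_force: 30.0
```

{"method": "play_rows", "body": {"increments": [-0.0002, -0.001, 0.0002, 0, -0.0001, -0.001, 0.0002, 0]}}

```text
t: 11.52
eef_pos: [516.2, -97.9, 139.7]
eef_rot: [2.374, 2.058, 0.0]
ft_force: [-7.3, 1.5, -3.3]
grip_width: 33.5
grasp_force: 30.0
```

{"method": "play_rows", "body": {"increments": [-0.0002, -0.001, 0.0002, 0, -0.0002, -0.001, 0.0001, 0]}}

```text
t: 11.78
eef_pos: [515.9, -99.8, 140.0]
eef_rot: [-2.374, -2.057, -0.001]
ft_force: [-5.5, 5.8, -2.8]
grip_width: 33.9
grasp_force: 30.0
```

{"method": "play_rows", "body": {"increments": [-0.0002, -0.001, 0.0002, 0, -0.0002, -0.001, 0.0001, 0]}}

```text
t: 12.02
eef_pos: [515.6, -101.3, 140.3]
eef_rot: [-2.374, -2.057, -0.002]
ft_force: [-2.0, 13.3, -4.1]
grip_width: 33.2
grasp_force: 30.0
```

{"method": "play_rows", "body": {"increments": [0.0003, 0.002, -0.0003, 0, 0.0004, 0.003, -0.0005, 0, 0.0008, 0.0058, -0.001, 0, 0.0008, 0.0058, -0.001, 0, 0.0009, 0.0058, -0.001, 0, 0.0008, 0.0058, -0.001, 0, 0.0008, 0.0058, -0.001, 0, 0.0009, 0.0058, -0.001, 0, 0.0008, 0.0058, -0.001, 0, 0.0008, 0.0058, -0.001, 0, 0.0008, 0.0058, -0.001, 0]}}

```text
t: 13.4
eef_pos: [523.9, -44.5, 130.4]
eef_rot: [2.374, 2.057, 0.001]
ft_force: [-3.9, -0.4, 2.6]
grip_width: 33.3
grasp_force: 30.0
```

{"method": "play_rows", "body": {"increments": [0.0008, 0.0058, -0.001, 0, 0.0008, 0.0058, -0.001, 0, 0.0009, 0.0058, -0.001, 0, 0.0008, 0.0058, -0.001, 0, 0.0008, 0.0058, -0.001, 0, 0.0009, 0.0058, -0.001, 0, 0.0008, 0.0058, -0.001, 0, 0.0008, 0.0058, -0.001, 0, 0.0006, 0.004, -0.0007, 0, 0.0004, 0.003, -0.0005, 0, 0.0004, 0.003, -0.0005, 0]}}

```text
t: 14.78
eef_pos: [532.1, 11.9, 120.6]
eef_rot: [2.373, 2.057, 0.002]
ft_force: [-1.9, 0.5, 4.5]
grip_width: 33.3
grasp_force: 30.0
```

{"method": "play_rows", "body": {"increments": [0.0003, 0.002, -0.0003, 0, 0.0003, 0.002, -0.0004, 0]}}

```text
t: 15.02
eef_pos: [532.6, 15.8, 119.9]
eef_rot: [2.373, 2.057, 0.002]
ft_force: [-1.1, 1.2, 7.1]
grip_width: 33.6
grasp_force: 30.0
```

{"method": "play_rows", "body": {"increments": [0.0003, 0.002, -0.0003, 0, 0.0003, 0.002, -0.0004, 0]}}

```text
t: 15.28
eef_pos: [533.2, 19.8, 119.2]
eef_rot: [2.373, 2.057, 0.002]
ft_force: [-1.9, 1.6, 7.3]
grip_width: 33.7
grasp_force: 30.0
```

{"method": "play_rows", "body": {"increments": [0.0003, 0.002, -0.0003, 0, 0.0003, 0.002, -0.0004, 0]}}

```text
t: 15.52
eef_pos: [533.8, 23.5, 118.6]
eef_rot: [2.373, 2.057, 0.001]
ft_force: [-3.6, -5.5, 10.7]
grip_width: 33.6
grasp_force: 30.0
```

{"method": "play_rows", "body": {"increments": [0.0003, 0.002, -0.0003, 0, 0.0003, 0.002, -0.0004, 0]}}

```text
t: 15.78
eef_pos: [534.4, 27.5, 117.9]
eef_rot: [2.373, 2.057, 0.001]
ft_force: [-3.9, -2.9, 10.9]
grip_width: 33.5
grasp_force: 30.0
```

{"method": "play_rows", "body": {"increments": [0.0003, 0.002, -0.0003, 0, 0.0003, 0.002, -0.0004, 0]}}

```text
t: 16.02
eef_pos: [535.0, 31.6, 117.2]
eef_rot: [2.373, 2.057, 0.001]
ft_force: [-4.4, -2.7, 9.6]
grip_width: 33.2
grasp_force: 30.0
```

{"method": "play_rows", "body": {"increments": [0.0003, 0.002, -0.0003, 0, 0.0003, 0.002, -0.0004, 0]}}

```text
t: 16.27
eef_pos: [535.5, 35.7, 116.4]
eef_rot: [2.373, 2.057, 0.001]
ft_force: [-3.1, -0.5, 9.6]
grip_width: 33.6
grasp_force: 30.0
```

{"method": "play_rows", "body": {"increments": [0.0004, 0.003, -0.0005, 0, 0.0004, 0.003, -0.0004, 0, 0.0004, 0.003, -0.0005, 0, 0.0004, 0.003, -0.0004, 0, 0.0005, 0.003, -0.0005, 0, 0.0004, 0.003, -0.0005, 0, 0.0004, 0.003, -0.0005, 0, 0.0005, 0.003, -0.0005, 0, 0.0004, 0.003, -0.0005, 0, 0.0004, 0.003, -0.0005, 0, 0.0004, 0.003, -0.0005, 0]}}

```text
t: 17.65
eef_pos: [540.2, 68.8, 110.8]
eef_rot: [2.373, 2.057, 0.002]
ft_force: [7.1, -1.8, -0.3]
grip_width: 33.5
grasp_force: 30.0
```

{"method": "play_rows", "body": {"increments": [0.0002, 0.001, -0.0002, 0, 0.0001, 0.001, -0.0002, 0]}}

```text
t: 17.9
eef_pos: [540.5, 70.8, 110.4]
eef_rot: [2.373, 2.057, 0.002]
ft_force: [6.8, -1.4, 2.4]
grip_width: 33.4
grasp_force: 30.0
```

{"method": "play_rows", "body": {"increments": [0.0002, 0.001, -0.0002, 0, 0.0001, 0.001, -0.0002, 0]}}

```text
t: 18.15
eef_pos: [540.8, 72.8, 110.1]
eef_rot: [2.373, 2.057, 0.002]
ft_force: [6.4, -1.0, 2.4]
grip_width: 33.4
grasp_force: 30.0
```

{"method": "play_rows", "body": {"increments": [0.0002, 0.001, -0.0002, 0, 0.0001, 0.001, -0.0002, 0]}}

```text
t: 18.4
eef_pos: [541.1, 74.8, 109.7]
eef_rot: [2.373, 2.057, 0.002]
ft_force: [5.7, -1.4, 2.7]
grip_width: 33.6
grasp_force: 30.0
```

{"method": "play_rows", "body": {"increments": [0.0002, 0.001, -0.0002, 0, 0.0001, 0.001, -0.0002, 0]}}

```text
t: 18.65
eef_pos: [541.4, 76.8, 109.4]
eef_rot: [2.373, 2.057, 0.002]
ft_force: [5.9, -0.7, 4.7]
grip_width: 33.5
grasp_force: 30.0
```

{"method": "play_rows", "body": {"increments": [0.0002, 0.001, -0.0002, 0, 0.0001, 0.001, -0.0002, 0]}}

```text
t: 18.9
eef_pos: [541.7, 78.6, 109.0]
eef_rot: [2.373, 2.057, 0.001]
ft_force: [3.6, -6.9, 8.5]
grip_width: 33.5
grasp_force: 30.0
```

{"method": "play_rows", "body": {"increments": [0, 0, 0, 0, -0.0003, -0.002, 0.0003, 0, -0.0005, -0.003, 0.0005, 0, -0.0006, -0.004, 0.0007, 0, -0.0006, -0.004, 0.0007, 0, -0.0006, -0.004, 0.0007, 0, -0.0006, -0.004, 0.0007, 0, -0.0006, -0.004, 0.0007, 0, -0.0006, -0.004, 0.0007, 0, -0.0006, -0.004, 0.0007, 0, -0.0006, -0.004, 0.0007, 0]}}

```text
t: 20.27
eef_pos: [536.3, 41.7, 115.4]
eef_rot: [2.373, 2.057, 0.003]
ft_force: [7.1, 0.4, 3.5]
grip_width: 33.4
grasp_force: 30.0
```

{"method": "play_rows", "body": {"increments": [-0.0003, -0.002, 0.0004, 0, -0.0003, -0.002, 0.0003, 0]}}

```text
t: 20.52
eef_pos: [535.7, 37.8, 116.1]
eef_rot: [2.373, 2.057, 0.003]
ft_force: [7.4, 1.8, 3.1]
grip_width: 33.3
grasp_force: 30.0
```

{"method": "play_rows", "body": {"increments": [-0.0003, -0.002, 0.0003, 0, -0.0003, -0.002, 0.0004, 0]}}

```text
t: 20.78
eef_pos: [535.2, 34.1, 116.8]
eef_rot: [2.374, 2.057, 0.003]
ft_force: [7.4, 5.8, 1.4]
grip_width: 33.7
grasp_force: 30.0
```

{"method": "play_rows", "body": {"increments": [-0.0003, -0.002, 0.0003, 0, -0.0003, -0.002, 0.0004, 0]}}

```text
t: 21.02
eef_pos: [534.6, 30.1, 117.5]
eef_rot: [2.374, 2.057, 0.003]
ft_force: [6.3, 4.4, 2.6]
grip_width: 33.2
grasp_force: 30.0
```

{"method": "play_rows", "body": {"increments": [-0.0006, -0.0008, 0.0002, 0, 0, 0, 0, 0, 0, 0, 0, 0]}}

```text
t: 21.4
eef_pos: [534.4, 28.9, 117.7]
eef_rot: [2.373, 2.056, 0.004]
ft_force: [10.6, 0.2, -1.0]
grip_width: 33.4
grasp_force: 30.0
```

{"method": "play_rows", "body": {"increments": [0, 0, 0, 0, 0, 0, 0, 0, 0, 0, 0, 0, 0, 0, 0, 0, 0, 0, 0, 0, 0, 0, 0, 0], "jaw": 1}}

```text
t: 22.15
eef_pos: [532.9, 28.8, 117.3]
eef_rot: [-2.374, -2.057, 0.0]
ft_force: [0.0, -0.3, -0.3]
grip_width: 89.4
grasp_force: 0.0
```

{"method": "play_rows", "body": {"increments": [0, 0, 0.01, 0, 0, 0, 0.02, 0, 0, 0, 0.03, 0, 0, 0, 0.04, 0, 0, 0, 0.03, 0, 0, 0.04, 0, 0, 0, 0.05, 0, 0, 0, 0, 0, 0, 0, 0, 0, 0]}}

```text
t: 23.28
eef_pos: [532.9, 118.6, 247.7]
eef_rot: [2.373, 2.058, 0.0]
ft_force: [0.4, -0.5, 0.3]
grip_width: 91.3
grasp_force: 0.0
```

Run:
```python
from h import *
g=grab('wrist','w2')
print('front',plane(g,324,191,60).round(1))
```

```text
front [538.8 106.1  60. ]
```

View pics/w2.png

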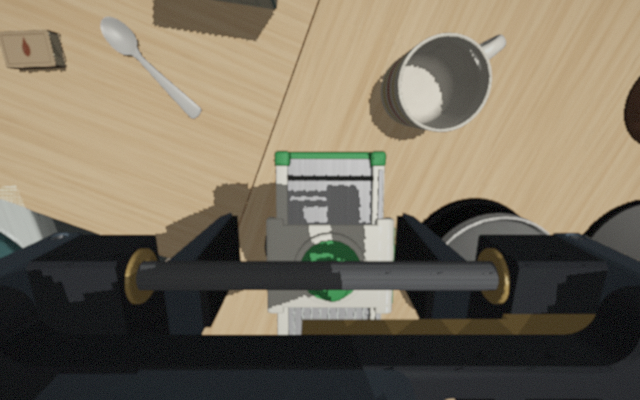

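The carriage is let go, with its front edge at row 220. The mug is undisturbed. I'll check the front edge against the expected y of about 73.

Run:
```python
from h import *
g=load('w2');y=plane(g,331,220,60);print(y.round(1))
if abs(y[1]-73.5)<6: print(workorder.sign_off())
```

```text
[542.1  71.5  60. ]
the job is handed in; nothing more can be done
None
```

I met both stops gently (about 12 N at the handle end, 7 N at the far end), felt the drag between about 0.123 and 0.141 m of travel, and left the carriage let go near its middle at about 0.131 m; the job is handed in, no verdict shown.

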